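# Bolt the reagent chest shut

### The job

Lock the reagent chest on the bench: with one fingertip press the red spring safety catch down and hold it down, while the other fingertip pushes the brass bolt by its upright lug all the way home into the keeper. Only when the bolt is fully home let the catch spring back up behind it, and take the hand away. Do not grip or pick anything up, do not force the lock, and leave the glassware and the other things where they stand.

Things in the scene. Friction and masses are not known exactly. Their poses are not given: they have to be found in the camera images.
- chest: White steel chest with blue lid, fixed, 246 x 300 mm, 90 mm high; origin: centre of its underside. The lock is on its top. Axes: z up, +y the way the bolt slides home, -x the side of the red catch. The bolt lies along y at x = 0 in steel guides (22 mm above the chest top, at y = -66 and 43 mm, 32 mm wide); steel keeper (24 mm high) at y = 65 to 91 mm.
- bolt (a joint): Travel of the brass bolt along the chest's +y (m): 0 drawn back, 0.050 fully home at its stop. Starts at 0 to 0.005. About 2 N friction, no spring: stays where left. With the catch up it is blocked at 0.007; past 0.0455 the catch can rise behind it and lock it. The top of its flat bar is 18 mm above the chest top.
- lug_top (a point): Centre of the top of the bolt's upright brass lug, 60 mm above the chest top; moves with the bolt. Lug 26 mm wide (chest x), 12 mm thick (chest y). Push its -y face, above the guides. A 6 mm square pin (36 to 42 mm above the chest top) reaches from it towards the catch, to 29 mm from the bolt's line. Axes as the chest's.
- catch (a joint): How far the red spring catch is pressed down (m): 0 fully up, 0.010 at its lower stop. The bolt's pin passes its two steel teeth only when it is down more than 0.006. The spring takes about 3.5 N to start and 8.5 N at the stop, and lifts the catch when released.
- catch_top (a point): Centre of the top of the red catch: flat plate 44 mm wide (chest x), 120 mm long (chest y); 46 mm above the chest top when up, 36 mm when fully down; moves only up and down. Centre 54 mm to the -x side of the bolt's line, at chest y = -20 mm; a fingertip can slide along it while holding it down. 19 mm gap to the lug's side. Axes as the chest's.
- vial: Bystander: small amber bottle with black cap, 26 mm across, 55 mm high, standing on the chest beyond the bolt; origin at the centre of its foot.
- weight: Bystander: brass balance weight, 28 mm across, 38 mm high, standing on the chest beyond the keeper; origin at the centre of its foot.
- beaker: Bystander: glass beaker, 72 mm across, 90 mm high, on the bench beside the chest's +y end; origin at the centre of its foot.
- flask: Bystander: conical green-tinted glass flask, 84 mm across the foot, 120 mm high, on the bench beside the chest's -y end; origin at the centre of its foot.
- dish: Bystander: clear covered dish, 92 mm across, 18 mm high, on the bench off the chest's -y end; origin at the centre of its foot.
- block: Bystander: small wooden block 40 x 45 x 30 mm on the bench off the chest's +y end; origin at the centre of its underside.

How it is judged:
On the way, in this order (a step that is already met when the one before it is completed fails the run):
1. the catch is pressed down, the bolt still drawn back (value of joint catch above 0.006 m and value of joint bolt below 0.012 m), for 0.1 s.
2. the bolt is pushed home with the catch still held down (value of joint bolt above 0.046 m and value of joint catch above 0.005 m), for 0.1 s.
At the end, for the whole second after the job is handed in: The bolt is home (joint at least 45 of its 50 mm) and at rest, and the catch has sprung back up behind it (within 2 mm of fully up) (value of joint bolt above 0.045 m and value of joint catch below 0.002 m and velocity of joint bolt below 0.005 m/s); the robot touches nothing.
It fails at once if the catch was let up while the bolt was still on its way (bolt between 16 and 42 mm, catch pressed under 3 mm) (value of joint bolt between 0.016 and 0.042 m and value of joint catch below 0.003 m).
It fails at once if the lock was forced or gripped: more than 50 N between the fingers and the chest with its lock (contact force between the fingers and chest above 50 N).
It fails at once if the vial or the weight on the chest was gripped or pushed with over 5 N, moved by more than 20 mm, lifted or tipped (distance of any of vial, weight from where it was at the start of the episode above 0.02 m or angle between any of vial, weight's own z axis and vertical above 0.35 rad or contact force between the fingers and vial above 5 N or contact force between the fingers and weight above 5 N).
It fails at once if the beaker, flask, dish or block beside the chest was gripped or pushed with over 5 N, moved by more than 20 mm, lifted or tipped (distance of any of beaker, flask, dish, block from where it was at the start of the episode above 0.02 m or angle between any of beaker, flask, dish, block's own z axis and vertical above 0.35 rad or contact force between the fingers and beaker above 5 N or contact force between the fingers and flask above 5 N or contact force between the fingers and dish above 5 N or contact force between the fingers and block above 5 N).
It also fails if it takes over 32 s, if anything falls off the work surface, if the arm or the gripper's body presses on something with over 40 N, if the wrist force passes 120 N, or if a joint passes its speed limit or range.

### The arm

A 7-joint arm with a two-finger parallel gripper is mounted at the origin on the work surface. World frame = base frame: x ahead of the robot, y to its left, z up, the work surface at z = 0. Lengths are in m, angles in rad, forces in N, time in s.
With the tool pointing down it reaches from about 0.425 to 0.95 m from the base axis. Payload 4.7 kg.
Tool frame: the origin (TCP) lies midway between the tips of the shut fingers; the grasp point (between the pads) lies 19 mm behind it; z points along the fingers, y is the line along which they close (so a half turn about z gives the same grasp; the last joint's range is limited). The gripper opens to 87 mm and grips with 3 to 60 N. Pads are 19 mm wide; open, the fingers measure 117 mm over their backs; the gripper's body (75 mm by 190 mm) begins 51 mm behind the grasp point.
Start: joints at [1.201, 0.469, -0.049, 1.532, 0.024, 1.141, -0.082], TCP at [0.226, -0.636, 0.223] pointing down, gripper open.
Joint ranges: [-2.59, 2.59], [-0.33, 1.99], [-1.39, 1.29], [0.1, 2.45], [-1.04, 4.18], [0.21, 1.99], [-2.66, 2.66]. Speed limits (rad/s): [2.57, 2.57, 3.14, 3.14, 3.14, 3.14, 3.14].

### API

Orientations are given as a rotation vector (axis times angle).
In Python, from plant import env gives the robot as it stands. The module is installed in compiled form; this text tells all that it offers.
- The arm moves only by the tool play_rows, never from a script. Its arguments are lists of equal length, an entry for each row: "slide": the shift along the tool's x, y, z in m, a list of three; "turn": the turn, a rotation vector about the tool's x, y, z in degrees, a list of three. In form: {"slide": [[dx, dy, dz], ...], "turn": [[rx, ry, rz], ...]}. A call has 1 to 5 rows; each row is the pose to reach, as a shift and turn from the pose commanded when the call began, along the tool's axes at that moment; what a row does not reach only later rows make up. A row lasts 1/10 s, in which the tool goes at most 50 mm and 8.59 degrees, less where a joint would pass 70% of its speed; a pose out of reach is approached as far as the arm can. A call with a gripper value outside its range is refused whole. "gripper" is the finger opening in m, from 0 to 0.087, set as the call begins (left out, the last holds). The fingers move at their own pace and stop on an object; the grip force is fixed at half the most. Time passes only in rows, so rows that repeat a pose let the fingers close. It gives the time, the measured TCP pose, the force, the opening and the grip force at its end, in the units of the state.
- env.read_state(): the state, without advancing time (a new reading comes with each control period).
- env.read_camera(name): name is "scene" or "side" or "wrist"; returns a dict with "frame" (384x512x3 uint8, red, green, blue), "mtx" (3x3 intrinsics, pixels), "D" ([k1, k2, p1, p2, k3] as OpenCV has them; the pictures are not rectified), "xyz" and "orientation" of the camera in the world. Camera axes: x right, y down, z forward; pixel columns grow to the right and rows downward; lengths in m; the calibration is good to about 2 mm. A picture is of the moment at which its call begins. There is no depth.
- env.sign_off(): hands the job in; it is judged then, once.
The state is a dict: "t": time; "joints": joint angles; "joint_vel": joint speeds; "joint_torque": joint torques, N m; "eef_pos": TCP position; "ee_rot": TCP orientation; "wrist_force": force on the tool from outside, world axes, zero at the start; "moment": the same for the moment, N m; "width": finger opening in m; "grasp_force": force on a finger pad.
Only numpy, scipy, OpenCV 4.12 (cv2) and the standard library are available. Lean on these libraries where they do the work, as an engineer would, in place of code of your own. Each camera call takes 0.05 s, during which the arm holds its last target. There are 200 camera calls.

## Working session

There is one attempt and no reset: what is moved stays moved. The work goes in short steps, Python scripts to look and compute and a tool call to move; the robot and the scene stay as the last step left them, time stands still between calls to the robot, and variables do not carry over. Pictures are saved under pics/ and viewed, at most 10 in all, crops included, and the job is handed in when it is done.

Besides the shell and the picture viewer there is one more tool, called after "Request:" as name(argument=value, ...) on one line, values as JSON. play_rows: Moves the arm, as the interface text tells. Its arguments: {"type":"object","properties":{"slide":{"type":"array","items":{"type":"array","items":{"type":"number"}}},"turn":{"type":"array","items":{"type":"array","items":{"type":"number"}}},"gripper":{"type":"number"}},"required":["slide","turn"]}

```bash
mkdir -p pics
cat > h.py <<'E'
import numpy as np,cv2
from scipy.spatial.transform import Rotation as R
from plant import env
def snap(n,f=None):
    c=env.read_camera(n)
    if f: cv2.imwrite('pics/'+f,c['frame'][:,:,::-1])
    return c
def cR(c):
    o=np.array(c['orientation'],float)
    return o if o.shape==(3,3) else R.from_rotvec(o).as_matrix()
def ray(c,px):
    p=cv2.undistortPoints(np.array([[px]],float),np.array(c['mtx']),np.array(c['D'])).ravel()
    return np.array(c['xyz']),cR(c)@np.r_[p,1]
def onz(c,px,z):
    o,d=ray(c,px); return o+d*(z-o[2])/d[2]
def proj(c,P):
    Rm=cR(c); P=np.atleast_2d(P).astype(float)
    return cv2.projectPoints((P-c['xyz'])@Rm,np.zeros(3),np.zeros(3),np.array(c['mtx']),np.array(c['D']))[0].reshape(-1,2)
E
python3 - <<'E'
from h import *
fs=[]
for n in ['scene','side','wrist']:
    c=snap(n,n+'0.png'); print(n,c['xyz'],c['orientation'])
print(env.read_state())
E
```

```text
scene [ 1.03135084 -0.54550843  0.60418038] [-2.03367387 -0.73401701  0.39096204]
side [0.1672554  0.48855871 0.78522403] [-0.88034629  2.57199195 -0.99115382]
wrist [ 0.29954175 -0.60889474  0.38373686] [ 2.36491387 -1.66933334 -0.24916776]
{'t': 0.15, 'joints': array([ 1.20108928,  0.46927914, -0.048575  ,  1.53337409,  0.02411892,
        1.14099064, -0.08231945]), 'joint_vel': array([-0.00102304, -0.00184108,  0.00025679, -0.00426634, -0.00118783,
       -0.0011298 ,  0.00093452]), 'joint_torque': array([ 5.55504084e-04, -5.08430994e+01, -8.08650395e-02, -2.36418432e+01,
       -6.13298477e-02,  3.56563821e-02,  1.15266380e-04]), 'eef_pos': array([ 0.22547387, -0.63576856,  0.2217442 ]), 'ee_rot': array([-3.09468255e+00, -5.32501486e-01,  4.97736410e-04]), 'wrist_force': array([-0.70035807, -0.23908205,  0.58552078]), 'moment': array([-0.04624216,  0.01653333, -0.00633357]), 'grasp_force': 0.0, 'width': 0.08756331359569607}
```

View pics/scene0.png

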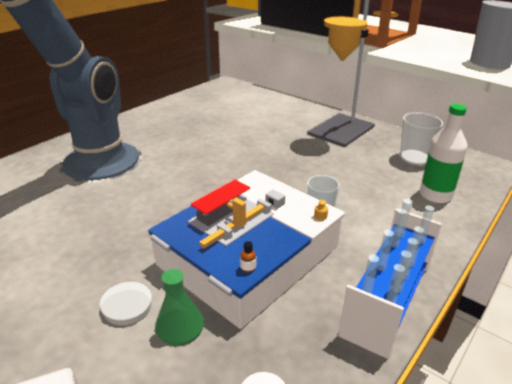

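View pics/side0.png

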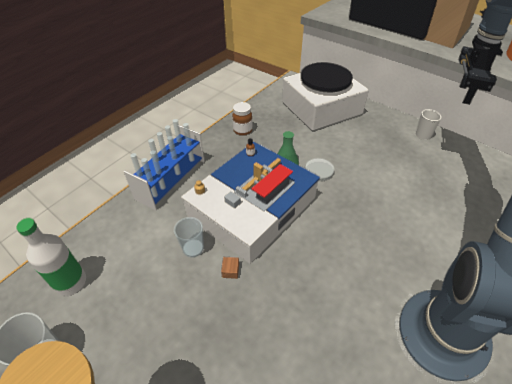

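The scene view shows the red catch at (220,198), lug at (239,211), keeper at (275,199), vial (248,257), weight (321,210). The side view shows the catch at (273,182) and lug at (257,170). Next I'll measure the red plate and the chest.

Run:
```python
from h import *
ims=[]
for n,(x,y) in [('scene',(140,165)),('side',(170,130))]:
    c=snap(n); f=c['frame']; hsv=cv2.cvtColor(f,cv2.COLOR_RGB2HSV)
    m=(((hsv[...,0]<5)|(hsv[...,0]>174))&(hsv[...,1]>200)&(hsv[...,2]>90)).astype(np.uint8)
    k,l,s,ce=cv2.connectedComponentsWithStats(m)
    i=1+np.argmax(s[1:,4]); print(n,s[i])
    cn=max(cv2.findContours((l==i).astype(np.uint8),0,1)[0],key=cv2.contourArea).reshape(-1,2)
    P=np.array([onz(c,p,0.136)[:2] for p in cn.astype(float)])*1000
    r=cv2.minAreaRect(P.astype(np.float32)); print(r, cv2.boxPoints(r).round(1).tolist())
    ims.append(cv2.resize(f[y:y+160,x:x+210],None,fx=3.8,fy=3.8,interpolation=cv2.INTER_CUBIC)[:,:,::-1])
    cv2.imwrite(f'pics/z_{n}.png',ims[-1][:600])
```

```text
scene [192 181  56  32 726]
((533.7991943359375, -52.1567268371582), (115.97100830078125, 42.612579345703125), 87.53052520751953) [[510.0, -109.19999694824219], [552.5999755859375, -111.0], [557.5999755859375, 4.900000095367432], [515.0, 6.699999809265137]]
side [289 171   2   3   3]
((507.92742919921875, -96.93004608154297), (1.229595422744751, 8.257144927978516), 15.113438606262207) [[506.29998779296875, -93.0999984741211], [508.3999938964844, -101.0999984741211], [509.6000061035156, -100.80000305175781], [507.3999938964844, -92.80000305175781]]
```

View pics/z_scene.png

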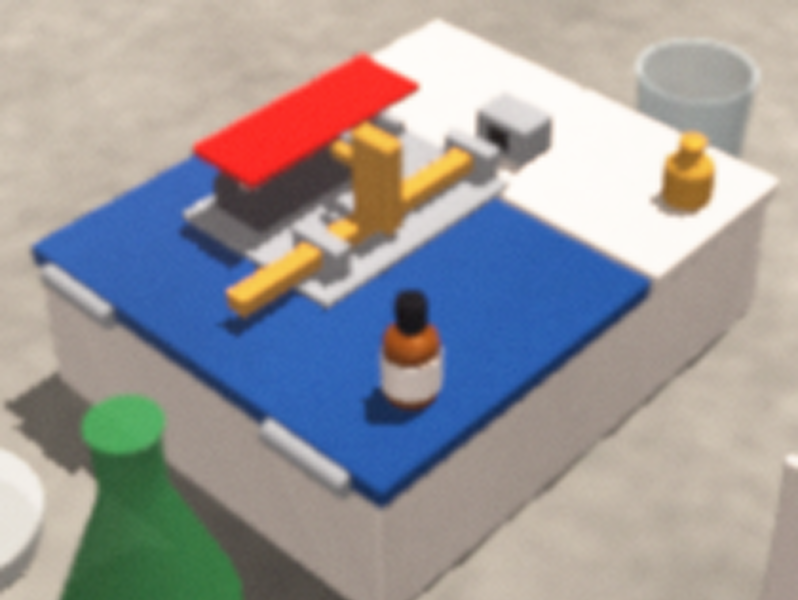

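View pics/z_side.png

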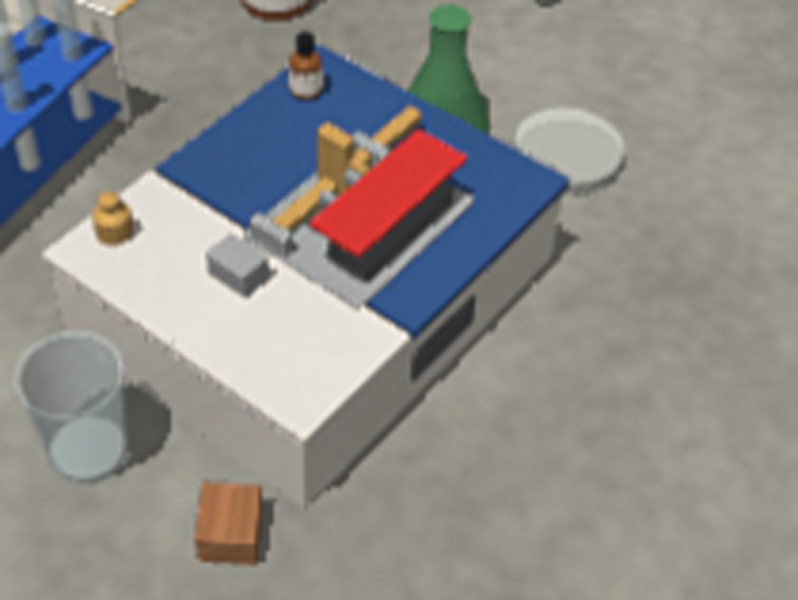

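Scene crop: plate corners (362,55), (419,87), (254,185), (193,150), lug top about (378,137). Side crop: plate corners (425,131), (467,157), (361,250), (312,222), lug top about (336,134). The lug is still drawn back, and chest +y is close to world +y.

```bash
cat > m.py <<'E'
from h import *
c1,c2=snap('scene'),snap('side')
A=lambda u,o:(np.array(u,float)+.5)/3.8-.5+o
s1=A([(193,150),(254,185),(419,87),(362,55)],(140,165)); s2=A([(425,131),(467,157),(361,250),(312,222)],(170,130))
def tri(a,b):
    M=[];v=[]
    for c,p in((c1,a),(c2,b)):
        o,d=ray(c,p);d/=np.linalg.norm(d);Q=np.eye(3)-np.outer(d,d);M.append(Q);v.append(Q@o)
    return np.linalg.lstsq(np.vstack(M),np.hstack(v),rcond=None)[0]
for c,s in((c1,s1),(c2,s2)):
    P=np.array([onz(c,p,.136)[:2] for p in s])*1e3; print(P.round(1).tolist(),P.mean(0))
    print(cv2.minAreaRect(P.astype(np.float32)))
# correspondences: scene 0=(-x,-y),1=(+x,-y),2=(+x,+y),3=(-x,+y); side 0=(+x,-y),1=(-x,-y),2=(-x,+y),3=(+x,+y)
for i,j in((0,1),(1,0),(2,3),(3,2)): print(tri(s1[i],s2[j])*1e3)
l1=A([(378,137)],(140,165))[0]; l2=A([(336,134)],(170,130))[0]
print('lug',onz(c1,l1,.15),onz(c2,l2,.15),tri(l1,l2))
ch1=A([(438,18),(778,182),(36,247),(385,502)],(140,165))
ch2=A([(320,47),(568,183),(305,440),(44,253)],(170,130))
print('chest top',[onz(c1,p,.09)[:2].round(4).tolist() for p in ch1],[onz(c2,p,.09)[:2].round(4).tolist() for p in ch2])
E
python3 m.py
```

```text
[[509.7, -109.2], [553.4, -110.3], [557.3, 6.1], [513.4, 10.4]] [533.45662704 -50.73765205]
((533.5711669921875, -50.040748596191406), (119.6817626953125, 44.07167053222656), 88.24485778808594)
[[543.1, -109.2], [504.4, -105.0], [510.9, 10.8], [552.1, 10.4]] [527.59467072 -48.26442308]
((527.0794067382812, -47.85548782348633), (119.8884506225586, 41.075408935546875), 85.69058227539062)
[ 506.13311483 -106.9546705   133.31844709]
[ 547.09894683 -109.2094698   132.94831144]
[554.13147536   8.83841148 133.33548639]
[511.88349712  10.82216224 135.288061  ]
lug [ 0.58537899 -0.05701793  0.15      ] [ 0.58257534 -0.05606846  0.15      ] [ 0.5837798  -0.05639435  0.14900476]
chest top [[0.469, 0.127], [0.7159, 0.1123], [0.4608, -0.1752], [0.706, -0.1897]] [[0.6957, -0.1827], [0.4537, -0.1694], [0.4675, 0.1265], [0.7114, 0.1153]]
```

```bash
cat > go.py <<'E'
import sys
from h import *
YAW=-0.045; O=np.array([.585,-.031]); 
XH=np.array([np.cos(YAW),np.sin(YAW)]);YH=np.array([-XH[1],XH[0]])
def W(x,y,z): return np.r_[O+x*XH+y*YH,z]
RT=R.from_matrix(np.c_[np.r_[-YH,0]*-1,np.r_[XH,0],[0,0,-1.]])
def plan(T,n):
    s=env.read_state();p=s['eef_pos'];r=R.from_rotvec(s['ee_rot'])
    tot=(r.inv()*RT).as_rotvec()
    print('tot turn deg',np.degrees(tot),'world d',T-p)
    for i in range(n):
        d=r.inv().apply((T-p)/(n-i)); t=(r.inv()*RT).as_rotvec()/(n-i)
        print(d.round(4),np.degrees(t).round(2)); p=p+(T-p)/(n-i); r=r*R.from_rotvec(t)
def chest():
    s=env.read_state();d=s['eef_pos'][:2]-O
    return np.r_[d@XH,d@YH,s['eef_pos'][2]-.09]
if __name__=='__main__': plan(W(-.027,-.05,.215),4)
E
python3 go.py
```

```text
tot turn deg [-1.89375386e-02 -1.28625334e-02 -6.78960881e+01] world d [ 0.33016911  0.5563426  -0.00732079]
[ 0.1243 -0.1035  0.0019] [ -0.    -0.   -16.97]
[ 0.1491 -0.0627  0.0019] [ -0.    -0.   -16.97]
[ 0.1609 -0.0165  0.0018] [ -0.    -0.   -16.97]
[0.1587 0.0312 0.0018] [ -0.    -0.   -16.97]
```

Request:
play_rows(slide=[[0.025,-0.021,0],[0.05,-0.042,0],[0.075,-0.063,0],[0.1,-0.083,0],[0.124,-0.104,0.001]], turn=[[0,0,-3.4],[0,0,-6.8],[0,0,-10.2],[0,0,-13.6],[0,0,-17]], gripper=0.039)

```text
t: 0.85
eef_pos: [0.3085, -0.4956, 0.2218]
ee_rot: [2.981, 0.988, 0.0]
wrist_force: [-0.1, -0.1, -0.3]
width: 0.0544
grasp_force: 0.0
```

Request:
play_rows(slide=[[0.03,-0.0125,0],[0.06,-0.025,0],[0.09,-0.038,0],[0.12,-0.05,0],[0.149,-0.063,0.001]], turn=[[0,0,-3.4],[0,0,-6.8],[0,0,-10.2],[0,0,-13.6],[0,0,-17]])

```text
t: 1.35
eef_pos: [0.3907, -0.3563, 0.2209]
ee_rot: [2.802, 1.418, 0.0]
wrist_force: [0.5, -0.7, -0.1]
width: 0.0393
grasp_force: 0.0
```

Request:
play_rows(slide=[[0.032,-0.003,0],[0.064,-0.006,0],[0.096,-0.01,0],[0.128,-0.013,0],[0.161,-0.0165,0.001]], turn=[[0,0,-3.4],[0,0,-6.8],[0,0,-10.2],[0,0,-13.6],[0,0,-17]])

```text
t: 1.85
eef_pos: [0.473, -0.2172, 0.2199]
ee_rot: [2.563, 1.816, 0.0]
wrist_force: [0.3, 0.1, -0.1]
width: 0.0388
grasp_force: 0.0
```

```bash
sed -i 's/,4)$/,1)/' go.py; python3 go.py
```

```text
tot turn deg [  0.04790314   0.03154903 -16.78259609] world d [ 0.08275677  0.13749323 -0.00491419]
[0.1572 0.0325 0.0049] [  0.05   0.03 -16.78]
```

Request:
play_rows(slide=[[0.032,0.0065,0],[0.064,0.013,0],[0.096,0.02,0],[0.128,0.026,0.003],[0.157,0.0325,0.005]], turn=[[0,0,-3.4],[0,0,-6.8],[0,0,-10.2],[0,0,-13.6],[0,0,-16.8]])

```text
t: 2.35
eef_pos: [0.556, -0.0795, 0.2147]
ee_rot: [2.269, 2.172, 0.001]
wrist_force: [0.8, -0.3, -0.1]
width: 0.0388
grasp_force: 0.0
```

Run:
```python
from go import *
print(chest(),env.read_state()['width'])
a=snap('wrist');
im=[a['frame']]
for n in('scene','side'):
    c=snap(n);x,y=(130,110) if n=='scene' else (170,80)
    im.append(cv2.resize(c['frame'][y:y+192,x:x+256],(512,384),interpolation=cv2.INTER_CUBIC))
cv2.imwrite('pics/w1.png',im[0][:,:,::-1])
b=np.hstack(im[1:]);cv2.imwrite('pics/ss1.png',cv2.resize(b,(800,300))[:,:,::-1])
```

```text
[-0.02674941 -0.04971639  0.12469561] 0.03880083077924278
```

View pics/w1.png

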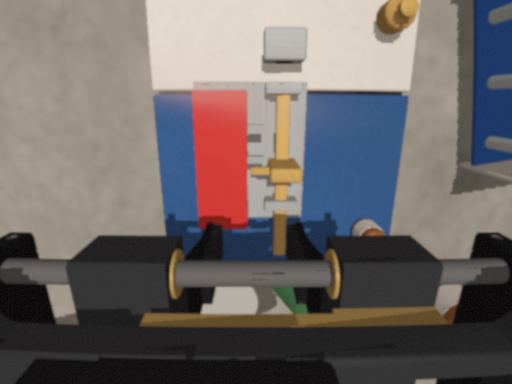

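View pics/ss1.png

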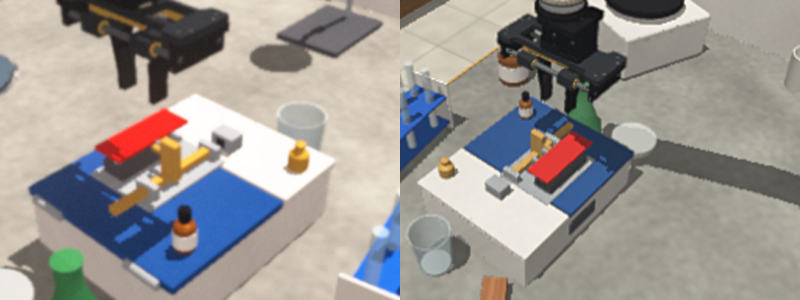

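The wrist view shows the lock square to the gripper: plate corners (193,91), (246,91), (248,229), (200,228), lug near (285,170), fingers at x≈212 and 300. I'll check these numbers.

Run:
```python
from go import *
c=snap('wrist');f=c['frame'];hsv=cv2.cvtColor(f,cv2.COLOR_RGB2HSV)
print(c['xyz'])
m=(((hsv[...,0]<5)|(hsv[...,0]>174))&(hsv[...,1]>180)&(hsv[...,2]>60)).astype(np.uint8)
cn=max(cv2.findContours(m,0,1)[0],key=cv2.contourArea).reshape(-1,2)
ch=lambda P:np.array([[(p[:2]-O)@XH,(p[:2]-O)@YH] for p in P])*1e3
P=ch([onz(c,p,.136) for p in cn.astype(float)])
print(cv2.minAreaRect(P.astype(np.float32)))
for q in [(271,162),(299,162),(271,181),(300,181),(285,162)]: print(q,ch([onz(c,q,.15)]).round(1))
# finger tips
for x in(-.054,0): print('tip px',proj(c,W(x,-.05,.2147)))
print(hsv[158:186:2,290].tolist())
```

```text
[0.55870943 0.00084551 0.37672954]
((-55.19975280761719, -29.828536987304688), (94.38095092773438, 41.48871994018555), 89.79141998291016)
(271, 162) [[-14.1 -12.8]]
(299, 162) [[  8.2 -12.7]]
(271, 181) [[-13.8 -28.4]]
(300, 181) [[  9.7 -28.3]]
(285, 162) [[ -3.  -12.8]]
tip px [[211.02912717 241.28736738]]
tip px [[298.55591865 241.4751507 ]]
[[15, 36, 168], [17, 126, 140], [18, 150, 136], [17, 147, 137], [18, 149, 137], [18, 149, 144], [19, 143, 182], [19, 136, 204], [19, 136, 204], [19, 137, 203], [19, 138, 203], [19, 136, 202], [18, 132, 187], [15, 56, 136]]
```

Request:
play_rows(slide=[[0,-0.002,0.02],[0,-0.002,0.04],[0,-0.002,0.06],[0,-0.002,0.071],[0,-0.002,0.071]], turn=[[0,0,0],[0,0,0],[0,0,0],[0,0,0],[0,0,0]])

```text
t: 3.05
eef_pos: [0.552, -0.0822, 0.1422]
ee_rot: [-2.273, -2.165, 0.004]
wrist_force: [-0.3, 0.6, 0.3]
width: 0.0389
grasp_force: 0.0
```

Request:
play_rows(slide=[[0,0,0.003],[0,0,0.006],[0,0,0.009],[0,0,0.011],[0,0,0.011]], turn=[[0,0,0],[0,0,0],[0,0,0],[0,0,0],[0,0,0]])

```text
t: 3.55
eef_pos: [0.5541, -0.0811, 0.1332]
ee_rot: [2.272, 2.168, 0.001]
wrist_force: [-0.6, -0.2, 4.0]
width: 0.0388
grasp_force: 2.2
```

Request:
play_rows(slide=[[0,0,0.002],[0,0,0.004],[0,0,0.005],[0,0,0.005],[0,0,0.005]], turn=[[0,0,0],[0,0,0],[0,0,0],[0,0,0],[0,0,0]])

```text
t: 4.05
eef_pos: [0.554, -0.0811, 0.1285]
ee_rot: [2.272, 2.168, 0.001]
wrist_force: [-1.2, -1.6, 6.7]
width: 0.0391
grasp_force: 3.4
```

Run:
```python
from go import *
for i in range(3):
    a=snap('scene'); s=env.read_state(); print(chest(),s['wrist_force'],s['moment'])
b=snap('side')['frame'][100:260,180:380];a=a['frame'][120:280,140:340]
cv2.imwrite('pics/p2.png',cv2.resize(np.hstack([a,b]),(800,320),interpolation=cv2.INTER_CUBIC)[:,:,::-1])
```

```text
[-0.02867085 -0.05141746  0.03857559] [-0.80872741 -0.35493486  6.03428036] [-0.19623861  0.22021266 -0.00478991]
[-0.02870118 -0.05142697  0.03856968] [-0.86211948 -0.34936787  6.02224539] [-0.16933186  0.25292567 -0.00119779]
[-0.02868398 -0.051428    0.03859943] [-0.84431341 -0.6248106   6.0628625 ] [-0.1594896   0.2972985   0.03933469]
```

View pics/p2.png

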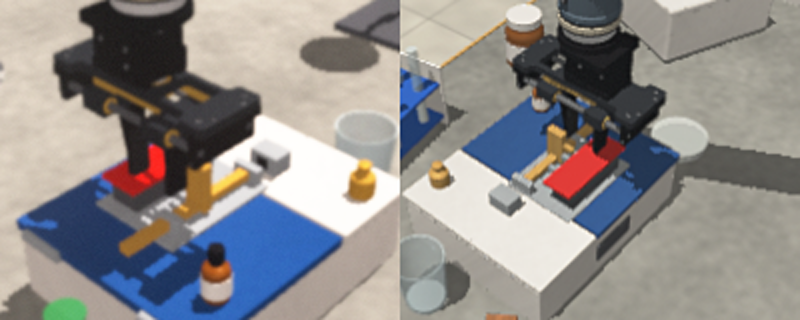

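The catch is held down by the left finger and the other finger stands behind the lug. I'll press a little further for margin.

Request:
play_rows(slide=[[0,0,0.001],[0,0,0.002],[0,0,0.002],[0,0,0.002]], turn=[[0,0,0],[0,0,0],[0,0,0],[0,0,0]])

```text
t: 4.65
eef_pos: [0.554, -0.0811, 0.1267]
ee_rot: [2.272, 2.168, 0.001]
wrist_force: [-0.6, -1.3, 7.1]
width: 0.0388
grasp_force: 3.9
```

Request:
play_rows(slide=[[0.004,0,0.0005],[0.008,0,0.0005],[0.012,0,0.0005],[0.016,0,0.0005],[0.02,0,0.0005]], turn=[[0,0,0],[0,0,0],[0,0,0],[0,0,0],[0,0,0]])

```text
t: 5.15
eef_pos: [0.5555, -0.0647, 0.1265]
ee_rot: [2.271, 2.163, -0.003]
wrist_force: [0.2, -6.9, 9.1]
width: 0.0388
grasp_force: 5.0
```

Request:
play_rows(slide=[[0.003,0,0],[0.006,0,0],[0.009,0,0],[0.012,0,0],[0.015,0,0]], turn=[[0,0,0],[0,0,0],[0,0,0],[0,0,0],[0,0,0]])

```text
t: 5.65
eef_pos: [0.5561, -0.0498, 0.1264]
ee_rot: [2.271, 2.163, -0.004]
wrist_force: [-0.9, -7.9, 8.8]
width: 0.0386
grasp_force: 5.0
```

Request:
play_rows(slide=[[0.004,0,0],[0.008,0,0],[0.012,0,0],[0.016,0,0],[0.018,0,0]], turn=[[0,0,0],[0,0,0],[0,0,0],[0,0,0],[0,0,0]])

```text
t: 6.15
eef_pos: [0.5569, -0.0314, 0.1264]
ee_rot: [2.271, 2.164, -0.003]
wrist_force: [-0.3, -7.6, 9.4]
width: 0.0392
grasp_force: 5.0
```

Request:
play_rows(slide=[[0.001,0,0],[0.002,0,0],[0.003,0,0],[0.004,0,0],[0.004,0,0]], turn=[[0,0,0],[0,0,0],[0,0,0],[0,0,0],[0,0,0]])

```text
t: 6.65
eef_pos: [0.5571, -0.0276, 0.1264]
ee_rot: [2.271, 2.163, -0.003]
wrist_force: [-1.0, -6.1, 9.3]
width: 0.0391
grasp_force: 4.8
```

Run:
```python
from go import *
c=snap('wrist');f=c['frame'];print(chest(),env.read_state()['wrist_force'])
cv2.imwrite('pics/w3.png',f[:,:,::-1])
```

```text
[-0.02803913  0.00220843  0.03640993] [ 3.87672868e-03 -6.34689576e+00  8.71730864e+00]
```

View pics/w3.png

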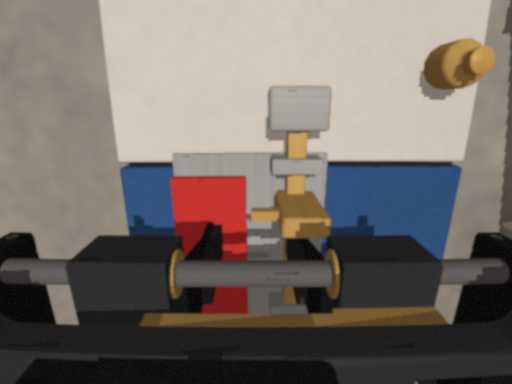

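The bolt tip has reached the keeper at (297,130), and the lug top is at (302,225). I'll push slowly to the stop.

Request:
play_rows(slide=[[0.001,0,0],[0.002,0,0],[0.003,0,0],[0.004,0,0],[0.004,0,0]], turn=[[0,0,0],[0,0,0],[0,0,0],[0,0,0],[0,0,0]])

```text
t: 7.2
eef_pos: [0.5572, -0.0257, 0.1264]
ee_rot: [2.272, 2.16, -0.007]
wrist_force: [-1.8, -10.2, 9.7]
width: 0.0392
grasp_force: 6.5
```

Request:
play_rows(slide=[[0.001,0,0],[0.002,0,0],[0.002,0,0]], turn=[[0,0,0],[0,0,0],[0,0,0]])

```text
t: 7.5
eef_pos: [0.5571, -0.0256, 0.1265]
ee_rot: [2.273, 2.158, -0.01]
wrist_force: [-0.9, -13.9, 11.7]
width: 0.0391
grasp_force: 8.3
```

Run:
```python
from go import *
c=snap('wrist');f=c['frame'];h=cv2.cvtColor(f,cv2.COLOR_RGB2HSV)
print(chest(),env.read_state()['wrist_force'])
for col in(295,305,315):
    print(col,[(r,int(h[r,col,2])) for r in range(185,245,2)])
for r in range(195,245,5): print(r,((onz(c,(305,r),.15)[:2]-O)@YH).round(4),((onz(c,(297,r),.108)[:2]-O)@YH).round(4))
```

```text
[-0.02804962  0.00416832  0.03649288] [ -1.35632045 -13.40976158  11.61496955]
295 [(185, 198), (187, 197), (189, 197), (191, 196), (193, 182), (195, 135), (197, 124), (199, 127), (201, 127), (203, 129), (205, 127), (207, 129), (209, 128), (211, 128), (213, 129), (215, 130), (217, 138), (219, 171), (221, 188), (223, 190), (225, 190), (227, 190), (229, 186), (231, 165), (233, 156), (235, 154), (237, 130), (239, 58), (241, 21), (243, 22)]
305 [(185, 167), (187, 164), (189, 159), (191, 141), (193, 132), (195, 126), (197, 124), (199, 124), (201, 124), (203, 125), (205, 124), (207, 124), (209, 125), (211, 123), (213, 124), (215, 124), (217, 128), (219, 155), (221, 179), (223, 134), (225, 115), (227, 114), (229, 115), (231, 113), (233, 114), (235, 112), (237, 101), (239, 49), (241, 11), (243, 9)]
315 [(185, 159), (187, 159), (189, 159), (191, 157), (193, 155), (195, 148), (197, 132), (199, 127), (201, 127), (203, 126), (205, 125), (207, 124), (209, 125), (211, 125), (213, 129), (215, 128), (217, 134), (219, 159), (221, 167), (223, 124), (225, 111), (227, 110), (229, 111), (231, 109), (233, 108), (235, 111), (237, 106), (239, 94), (241, 92), (243, 93)]
195 0.0406 0.0269
200 0.038 0.0235
205 0.0353 0.02
210 0.0326 0.0165
215 0.0298 0.0129
220 0.0271 0.0093
225 0.0243 0.0056
230 0.0214 0.0019
235 0.0186 -0.0018
240 0.0157 -0.0056
```

The lug has travelled about 47 mm from its starting offset and the force is rising, so the bolt is at its stop. Now I'll lift away.

Request:
play_rows(slide=[[-0.003,0,0],[-0.003,0,-0.005],[-0.003,0,-0.012],[-0.004,0,-0.03],[-0.005,0,-0.06]], turn=[[0,0,0],[0,0,0],[0,0,0],[0,0,0],[0,0,0]])

```text
t: 8.05
eef_pos: [0.5543, -0.0237, 0.1835]
ee_rot: [-2.271, -2.165, 0.006]
wrist_force: [0.5, 0.4, -0.3]
width: 0.0391
grasp_force: 0.0
```

Request:
play_rows(slide=[[-0.02,0,-0.03],[-0.06,0,-0.04],[-0.1,0,-0.04],[-0.1,0,-0.04]], turn=[[0,0,0],[0,0,0],[0,0,0],[0,0,0]])

```text
t: 8.45
eef_pos: [0.5506, -0.1302, 0.2248]
ee_rot: [2.282, 2.156, -0.005]
wrist_force: [0.1, -0.6, -0.7]
width: 0.0389
grasp_force: 0.0
```

Run:
```python
from go import *
c=snap('wrist')['frame'];a=snap('scene')['frame'][140:290,130:330];b=snap('side')['frame'][110:260,180:380]
im=np.hstack([cv2.resize(x,(400,300),interpolation=cv2.INTER_CUBIC) for x in(a,b)])
w=cv2.resize(c,(400,300));im=np.vstack([im,np.hstack([w,w*0])])
cv2.imwrite('pics/f.png',im[:,:,::-1])
```

```text
(no output)
```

View pics/f.png

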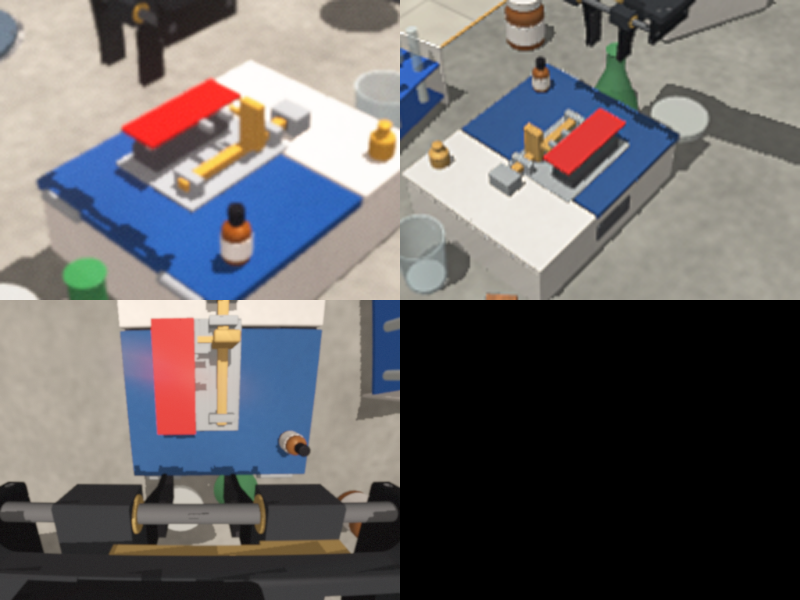

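The bolt is in the keeper, the catch looks up, and the bystanders are in place. One quick check of the catch height against the first picture.

Run:
```python
from h import *
for f in (cv2.imread('pics/scene0.png')[:,:,::-1],snap('scene')['frame']):
    h=cv2.cvtColor(np.ascontiguousarray(f),cv2.COLOR_RGB2HSV)
    m=(((h[...,0]<5)|(h[...,0]>174))&(h[...,1]>200)&(h[...,2]>90)).astype(np.uint8)[170:230,180:260]
    k,l,s,c=cv2.connectedComponentsWithStats(m);i=1+np.argmax(s[1:,4]);print(s[i],c[i])
```

```text
[ 12  11  56  32 730] [39.32054795 26.72054795]
[ 12  11  57  32 728] [39.38873626 26.68681319]
```

Catch is back at exactly its starting height.

```bash
python3 -c "
from plant import env; print(env.sign_off())"
```

```text
the job is handed in; nothing more can be done
None
```

The job is handed in: I pushed the bolt to its stop in the keeper with the catch held down, the catch then sprang back to its starting height, and the hand is clear; the hand-in returned no verdict.

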